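# Clear and reload an end-drilling machine

### The job

The end-drilling machine has scorched some rails. Turn its red isolator off, draw every dark scorched rail out of the channels into the blue scrap bin, and slide each of the light new rails lying on the bench fully home against the stop, one to a channel; only then turn the isolator back on. Never handle a rail while the power is on, and leave the tape measure, square and wax tin alone.

Things in the scene. Friction and masses are not known exactly. Their poses are not given: they have to be found in the camera images.
- machine: Bench end-drilling machine, bolted down, with three closed channels side by side. Origin on the bench top below the middle of the channels' mouths; x is the way the rails go in, y across, z up. White gearbox housing at x = 105 to 280 mm, 262 mm wide, top at z = 120 mm; behind it two motors to x = 440 mm, tops at z = 165 mm.
- mouth (a point): Middle of the mouth plane, on the channel floor, which is 30 mm above the bench; axes as the machine's. The channels lie at y = -70, 0 and +70 mm, each 34.5 mm wide and 36 mm high inside, between round-nosed guide bars; clear cover above them up to 42 mm over this floor, red flared lip up to 47 mm. The bed runs on as a flat shelf 60 mm out in front (x = -60 mm), 262 mm wide.
- isolator (a joint): Red main isolator handle on a yellow plate on top of the gearbox. 0 rad = OFF (its white-striped end points to the machine's +y, black mark), 1.571 rad = ON (quarter turn clockwise seen from above; striped end points to the machine's +x, green mark). Stops at both ends; stays where it is left (friction 0.15 N m).
- isolator_grip (a point): Point on the isolator's vertical axis at the height to grip. The handle is an upright bar 70 mm long, 16 mm thick, 34 mm high (12.5 mm of it above this point, 21.5 mm below; the yellow plate is 30 mm below); the bar's length is this frame's y, its thickness x; the striped end is +y.
- home_1 (a point): Where a rail's centre is when it is fully home in channel 1; axes as the machine's (x goes in). It is 30 mm inside the mouth; the rail's nose then meets a hard stop 105 mm in, and 45 mm of its tail stands out over the shelf.
- home_2 (a point): Where a rail's centre is when it is fully home in channel 2; axes as the machine's (x goes in). It is 30 mm inside the mouth; the rail's nose then meets a hard stop 105 mm in, and 45 mm of its tail stands out over the shelf.
- home_3 (a point): Where a rail's centre is when it is fully home in channel 3; axes as the machine's (x goes in). It is 30 mm inside the mouth; the rail's nose then meets a hard stop 105 mm in, and 45 mm of its tail stands out over the shelf.
- blank1: New light-coloured square beech rail, 32 x 32 x 150 mm, about 0.11 kg; origin at its centre, x along its length; all four sides and both ends are alike. Lies on the bench at the start; may be absent.
- blank2: New light-coloured square beech rail, 32 x 32 x 150 mm, about 0.11 kg; origin at its centre, x along its length; all four sides and both ends are alike. Lies on the bench at the start; may be absent.
- blank3: New light-coloured square beech rail, 32 x 32 x 150 mm, about 0.11 kg; origin at its centre, x along its length; all four sides and both ends are alike. Lies on the bench at the start; may be absent.
- burnt1: Scorched dark-brown rail with blackened ends, same size: a square beech rail, 32 x 32 x 150 mm, about 0.11 kg; origin at its centre, x along its length; all four sides and both ends are alike. At the start it is fully home in channel 1; may be absent.
- burnt2: Scorched dark-brown rail with blackened ends, same size: a square beech rail, 32 x 32 x 150 mm, about 0.11 kg; origin at its centre, x along its length; all four sides and both ends are alike. At the start it is fully home in channel 2; may be absent.
- burnt3: Scorched dark-brown rail with blackened ends, same size: a square beech rail, 32 x 32 x 150 mm, about 0.11 kg; origin at its centre, x along its length; all four sides and both ends are alike. At the start it is fully home in channel 3; may be absent.
- bin: Blue open scrap bin, fixed, outside 130 (x) x 200 (y) x 70 mm high, walls and floor 5 mm; origin under its centre. It holds rails lying along its y.
- tape: Yellow tape measure, 70 x 42 x 60 mm, loose; leave it alone. Origin under its centre.
- square: Try square lying flat, wooden stock 110 mm along x, steel blade 150 mm towards +y, 20 mm high, loose; leave it alone.
- tin: Flat round tin of wax polish, red sides, 76 mm diameter, 60 mm high, loose; leave it alone. Origin under its centre.
Things that resemble listed ones, but are neither listed nor needed, are in the scene too. Leave any green or orange look-alike of the burnt2 alone.

How it is judged:
On the way, in this order (a step that is already met when the one before it is completed fails the run):
1. isolator turned off (value of joint isolator below 0.2 rad), for 0.2 s.
2. with the isolator off, all scorched rails in the bin and all new rails fully home (value of joint isolator below 0.2 rad and (distance between blank1 and home_1 below 0.006 m or distance between blank1 and home_2 below 0.006 m or distance between blank1 and home_3 below 0.006 m) and (distance between blank2 and home_1 below 0.006 m or distance between blank2 and home_2 below 0.006 m or distance between blank2 and home_3 below 0.006 m) and (distance between blank3 and home_1 below 0.006 m or distance between blank3 and home_2 below 0.006 m or distance between blank3 and home_3 below 0.006 m) and x of burnt1 in the frame of bin between -0.06 and 0.06 m and y of burnt1 in the frame of bin between -0.095 and 0.095 m and z of each of burnt1, burnt2, burnt3 in the frame of bin below 0.065 m and linear speed of each of burnt1, burnt2, burnt3 below 0.03 m/s and x of burnt2 in the frame of bin between -0.06 and 0.06 m and y of burnt2 in the frame of bin between -0.095 and 0.095 m and x of burnt3 in the frame of bin between -0.06 and 0.06 m and y of burnt3 in the frame of bin between -0.095 and 0.095 m), for 0.3 s.
3. isolator turned back on, the rails still home (value of joint isolator above 1.37 rad and (distance between blank1 and home_1 below 0.006 m or distance between blank1 and home_2 below 0.006 m or distance between blank1 and home_3 below 0.006 m) and (distance between blank2 and home_1 below 0.006 m or distance between blank2 and home_2 below 0.006 m or distance between blank2 and home_3 below 0.006 m) and (distance between blank3 and home_1 below 0.006 m or distance between blank3 and home_2 below 0.006 m or distance between blank3 and home_3 below 0.006 m) and x of burnt1 in the frame of bin between -0.06 and 0.06 m and y of burnt1 in the frame of bin between -0.095 and 0.095 m and z of each of burnt1, burnt2, burnt3 in the frame of bin below 0.065 m and linear speed of each of burnt1, burnt2, burnt3 below 0.03 m/s and x of burnt2 in the frame of bin between -0.06 and 0.06 m and y of burnt2 in the frame of bin between -0.095 and 0.095 m and x of burnt3 in the frame of bin between -0.06 and 0.06 m and y of burnt3 in the frame of bin between -0.095 and 0.095 m), for 0.2 s.
At the end, for the whole second after the job is handed in: Isolator within 0.2 rad of ON; every new rail present at rest in a channel of its own with its centre within 6 mm of that channel's home point; every scorched rail at rest inside the scrap bin (all of step 3 and linear speed of each of blank1, blank2, blank3 below 0.03 m/s); the robot touches nothing.
It fails at once if a rail was handled while the isolator was not off (value of joint isolator above 0.35 rad and (contact force between the fingers and blank1 above 1 N or contact force between the fingers and blank2 above 1 N or contact force between the fingers and blank3 above 1 N or contact force between the fingers and burnt1 above 1 N or contact force between the fingers and burnt2 above 1 N or contact force between the fingers and burnt3 above 1 N)).
It fails at once if a bystander was disturbed (moved over 25 mm or tipped) (distance of any of tape, square, tin from where it was at the start of the episode above 0.025 m or angle between tin's own z axis and vertical above 0.4 rad).
Of burnt1, burnt2, burnt3 only 1 to 2 are there at a start; the rules pass over those that are not, and their reading is None.
Of blank1, blank2, blank3 only 2 to 3 are there at a start; the rules pass over those that are not, and their reading is None.
At some moment in a run one of blank1, blank2, blank3 may be knocked a few centimetres aside while the robot is not near it.
Once in a run the grip may slacken for a moment while it holds something.
It also fails if it takes over 210 s, if anything falls off the work surface, if the arm or the gripper's body presses on something with over 40 N, if the wrist force passes 120 N, or if a joint passes its speed limit or range.

### The arm

A 7-joint arm with a two-finger parallel gripper is mounted at the origin on the work surface. World frame = base frame: x ahead of the robot, y to its left, z up, the work surface at z = 0. Lengths are in m, angles in rad, forces in N, time in s.
With the tool pointing down it reaches from about 0.4 to 0.85 m from the base axis. Payload 4.4 kg.
Tool frame: the origin (TCP) lies midway between the tips of the shut fingers; the grasp point (between the pads) lies bot.grip_point_offset behind it (bot.grip_point_offset is the distance from the TCP to the grasp point, in m); z points along the fingers, y is the line along which they close (so a half turn about z gives the same grasp; the last joint's range is limited). The gripper opens to 94 mm and grips with 3 to 60 N. Pads are 16 mm wide; open, the fingers measure 119 mm over their backs; the gripper's body (75 mm by 177 mm) begins 78 mm behind the grasp point.
Start: joints at [-1.291, 0.628, 0.038, 1.517, -0.027, 0.996, -0.02], TCP at [0.22, 0.612, 0.205] pointing down, gripper open.
Joint ranges: [-3.06, 3.06], [-0.37, 2.12], [-1.25, 1.32], [0.18, 2.47], [-1.1, 4.24], [0.23, 1.98], [-2.94, 2.94]. Speed limits (rad/s): [2.57, 2.57, 3.14, 3.14, 3.14, 3.14, 3.14].

### API

Orientations are given as a unit quaternion [x, y, z, w].
In Python, from rig import bot gives the robot as it stands. Calls block until the motion is done:
- bot.move_ptp(position, orientation): joint-space move of the TCP to a pose.
- bot.movel(position, vel=0.15, rotation=None, force_limit=None): straight line of the TCP; rotation=None keeps the orientation; vel is the mean speed in m/s. With force_limit (N) it stops when the force on the tool has changed by that much, and returns True; else False.
- bot.movej(angles): joint-space move.
- bot.ungrasp() and bot.close_gripper(): open the fingers fully, or close them until they stop; the grip force is fixed at half the most.
- bot.sleep(seconds).
- bot.inverse_kinematics(position, orientation): joint angles nearest the present ones, or None.
- bot.capture(name): name is "side" or "top"; returns a dict with "image" (420x560x3 uint8, red, green, blue), "K" (3x3 intrinsics, pixels), "cam_to_world" (4x4, takes a point from camera to world coordinates). Camera axes: x right, y down, z forward; pixel columns grow to the right and rows downward; lengths in m; the calibration is good to about 2 mm. A picture is of the moment at which its call begins. There is no depth.
A pose or a line that the arm cannot do raises bot.IKError and nothing moves.
- bot.sign_off(): hands the job in; it is judged then, once.
Readings, each from a call of its own:
- bot.current_time_s(): time.
- bot.current_joint_positions(): joint angles.
- bot.current_joint_velocities(): joint speeds.
- bot.current_effort(): joint torques, N m.
- bot.current_tcp_pos(): TCP position.
- bot.current_ee_rot(): TCP orientation.
- bot.current_contact_force(): force on the tool from outside, world axes, zero at the start.
- bot.current_torque(): the same for the moment, N m.
- bot.current_gripper_width(): finger opening in m.
- bot.current_gripper_force(): force on a finger pad.
Only numpy, scipy, OpenCV 4.12 (cv2) and the standard library are available. Lean on these libraries where they do the work, as an engineer would, in place of code of your own. Each camera call takes 0.05 s, during which the arm holds its last target. There are 200 camera calls.

## Working session

There is one attempt and no reset: what is moved stays moved. The work goes in short steps, each a Python script; the robot and the scene stay as the last script left them, time stands still between calls to the robot, and variables do not carry over. Pictures are saved under pics/ and viewed, at most 14 in all, crops included, and the job is handed in when it is done.

```bash
ls; mkdir -p pics; python3 - <<'E'
from rig import bot
import cv2,numpy as np
for n in("top","side"):
    c=bot.capture(n); cv2.imwrite(f"pics/{n}0.png",c["image"][:,:,::-1]); np.savez(f"cal_{n}.npz",K=c["K"],T=c["cam_to_world"]); print(n,c["K"],c["cam_to_world"])
print(bot.grip_point_offset,bot.current_ee_rot(),bot.current_time_s())
E
```

```text
pics
top [[382.09125756   0.         279.9319292 ]
 [  0.         382.09125756 212.57240831]
 [  0.           0.           1.        ]] [[ 0.00554482 -0.98117056  0.19306371  0.32659228]
 [-0.9999698  -0.00438887  0.00641456 -0.02755447]
 [-0.00544644 -0.19309345 -0.98116525  1.12400753]
 [ 0.          0.          0.          1.        ]]
side [[379.30889892   0.         279.2655639 ]
 [  0.         379.30889892 205.72636391]
 [  0.           0.           1.        ]] [[ 0.99801805 -0.04444929  0.04454475  0.46346566]
 [-0.06182299 -0.56047409  0.8258612  -0.82483188]
 [-0.01174277 -0.82697827 -0.56211124  0.68219809]
 [ 0.          0.          0.          1.        ]]
0.0188 [ 1.72013083e-01  9.85094332e-01 -7.97623919e-04 -1.43768098e-04] 0.1
```

View pics/top0.png

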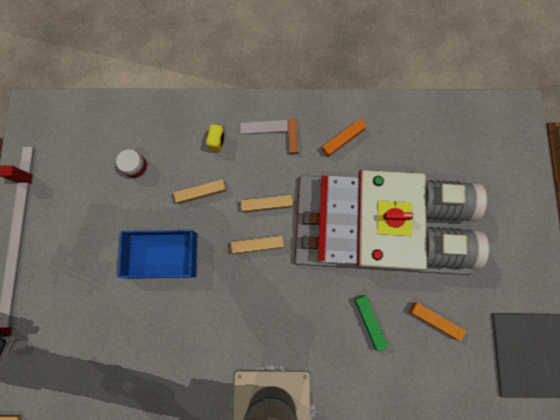

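View pics/side0.png

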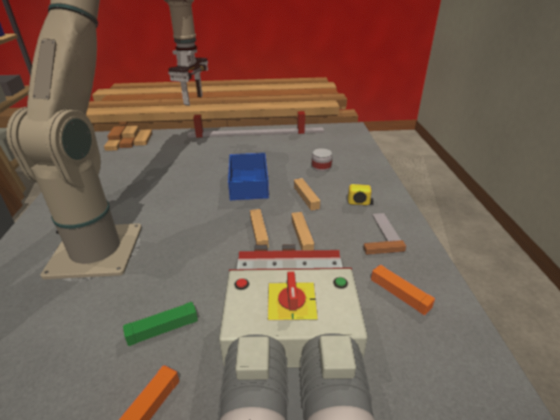

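Top view: the machine is at (295–490, 170–272) and its +x points image-right. The isolator stripe points right, so it is ON. Burnt tails show at rows 217 and 242, and the top channel is empty. The three blanks are at (200,191), (266,203) and (257,244), and the bin is at (157,254). I'll enlarge these areas.

```bash
python3 - <<'E'
import cv2
a=cv2.imread("pics/top0.png")
for n,(x,y,w,h) in {"m":(295,165,133,112),"b":(112,172,190,114)}.items():
    k=6 if n=="m" else 4
    k=min(k,800//w,600//h)
    cv2.imwrite(f"pics/crop_{n}.png",cv2.resize(a[y:y+h,x:x+w],None,fx=k,fy=k,interpolation=cv2.INTER_CUBIC)); print(n,k)
E
```

```text
m 5
b 4
```

View pics/crop_m.png

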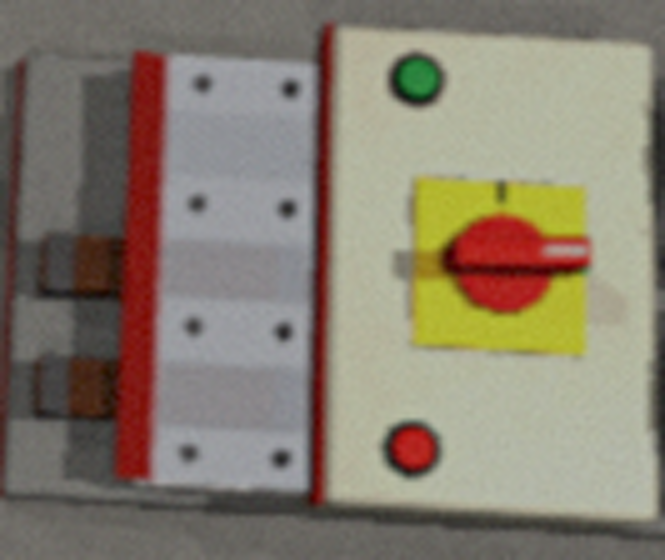

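View pics/crop_b.png

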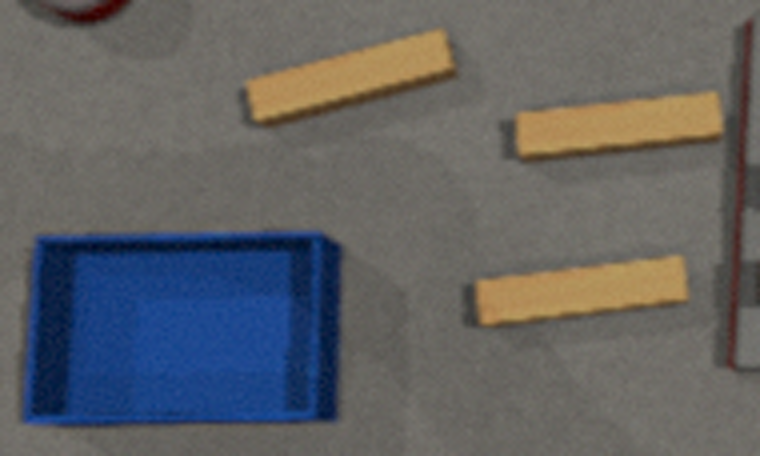

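Crop m: the shelf corners, housing corners, plate corners and both burnt tails are readable. Crop b: the corners of the three blanks and the bin rim are readable. Next I fit planar poses with the known heights.

```bash
cat > h.py <<'E'
import numpy as np, cv2, json
from scipy.optimize import least_squares
cal={n:np.load(f"cal_{n}.npz") for n in("top","side")}
def w(px,z,n="top"):
    K,T=cal[n]["K"],cal[n]["T"]
    d=T[:3,:3]@np.linalg.inv(K)@[px[0],px[1],1]; return (T[:3,3]+d*(z-T[2,3])/d[2])[:2]
def fit(loc,wpts,g):   # planar pose x,y,yaw taking local pts to world pts
    R=lambda a:np.array([[np.cos(a),-np.sin(a)],[np.sin(a),np.cos(a)]])
    f=lambda p:(np.asarray(loc)@R(p[2]).T+p[:2]-wpts).ravel()
    s=least_squares(f,g); return s.x,np.round(s.fun.reshape(-1,2)*1e3,1)
E
python3 - <<'E'
from h import *
m=[((333,27),105,131,120),((652,45),280,131,120),((657,518),280,-131,120),((325,503),105,-131,120),
((22,58),-60,131,30),((2,495),-60,-131,30),((47,234),-45,16,62),((43,292),-45,-16,62),((40,357),-45,-54,62),((36,413),-45,-86,62)]
W=np.array([w((p[0]/5+295,p[1]/5+165),z/1e3) for p,_,_,z in m]); L=np.array([[a,b] for _,a,b,_ in m])/1e3
p,r=fit(L,W,[.5,-.1,-1.57]);print("machine",p.round(4),r.tolist())
pl=np.mean([w((a/5+295,b/5+165),.122) for a,b in[(415,178),(585,187),(585,354),(413,345)]],0)
c,s=np.cos(p[2]),np.sin(p[2]);print("plate centre",pl,"local",np.array([[c,s],[-s,c]])@(pl-p[:2]))
def q(pts,l,wd,z,g):
    W=np.array([w((a/4+112,b/4+172),z) for a,b in pts]);L=np.array([[-l,wd],[l,wd],[l,-wd],[-l,-wd]])/2
    return fit(L,W,[*W.mean(0),g])
for n,pts in dict(A=[(246,80),(443,30),(455,68),(257,119)],B=[(516,115),(718,93),(722,132),(518,153)],C=[(476,283),(684,257),(688,297),(481,322)]).items():
    x,r=q(pts,.15,.032,.032,-1.4);print(n,x.round(4),r.tolist())
x,r=q([(36,236),(326,235),(316,416),(24,419)],.2,.13,.07,-1.57);print("bin",x.round(4),r.tolist())
E
```

```text
machine [ 0.5193 -0.132  -1.622 ] [[2.1, 0.1], [2.7, -1.3], [-3.4, -2.6], [-1.3, 0.1], [2.1, -1.1], [-1.5, -0.2], [-0.5, 2.1], [0.8, 1.2], [-0.2, 1.2], [-0.8, 0.5]]
plate centre [ 0.51025384 -0.32696615] local [0.19519088 0.0009407 ]
A [ 0.6067  0.2168 -1.3039] [[0.4, -0.4], [1.2, -1.0], [-0.6, 0.4], [-1.0, 1.0]]
B [ 0.5705  0.0186 -1.4593] [[1.7, 1.0], [1.2, 0.0], [-1.3, -0.6], [-1.7, -0.4]]
C [ 0.4481  0.0431 -1.443 ] [[1.9, -0.0], [1.5, 0.4], [-1.4, -0.7], [-1.9, 0.3]]
bin [ 0.4178  0.3209 -1.5601] [[2.1, -1.1], [2.6, 1.5], [-2.8, -0.6], [-1.9, 0.2]]
```

```bash
cat >> h.py <<'E'
from scipy.spatial.transform import Rotation
M=np.array([0.5193,-0.132,-1.622])
def q(t):  # tool down, fingers closing along world heading t
    y=np.array([np.cos(t),np.sin(t),0]);z=np.array([0,0,-1.])
    return Rotation.from_matrix(np.c_[np.cross(y,z),y,z]).as_quat()
def mw(x,y,M=M):
    c,s=np.cos(M[2]),np.sin(M[2]); return np.array([M[0]+c*x-s*y,M[1]+s*x+c*y])
T0=M[2]+np.pi/2
E
cat > s1.py <<'E'
from h import *
from rig import bot
iso=mw(.1945,0)
for t in(T0,T0+np.pi/2,T0+np.pi,T0-np.pi/2):
    j=bot.inverse_kinematics([*iso,.135],q(t)); print(round(t,2),None if j is None else np.round(j,2))
for xy in(mw(-.25,.07),mw(-.03,.07),mw(-.03,-.07),[.42,.32]):
    for t in(T0,T0+np.pi):
        j=bot.inverse_kinematics([*xy,.036],q(t)); print(np.round(xy,3),round(t,2),None if j is None else np.round(j,2))
E
python3 s1.py
```

```text
-0.05 [ 0.18  0.71  0.57  1.73 -0.49  0.84  0.92]
1.52 [ 0.44  0.65  0.13  1.72 -0.12  0.78  2.15]
3.09 [-0.07  0.95  1.14  1.74 -0.96  1.13 -1.81]
-1.62 [ 0.04  0.8   0.85  1.73 -0.73  0.95 -0.44]
[0.602 0.114] -0.05 [-0.41  0.81  0.29  1.76 -0.36  0.62  0.04]
[0.602 0.114] 3.09 [ 0.04  0.83 -0.45  1.75  0.53  0.69  2.39]
[ 0.591 -0.106] -0.05 [-0.02  0.8   0.24  1.8  -0.32  0.59  0.37]
[ 0.591 -0.106] 3.09 [ 0.43  0.83 -0.48  1.78  0.58  0.68  2.71]
[ 0.451 -0.098] -0.05 [ 0.08  0.67  0.11  2.17 -0.22  0.31  0.32]
[ 0.451 -0.098] 3.09 [ 0.47  0.7  -0.46  2.16  0.74  0.44  2.5 ]
[0.42 0.32] -0.05 [-0.83  0.73  0.19  2.   -0.3   0.45 -0.47]
[0.42 0.32] 3.09 [-0.46  0.74 -0.38  1.99  0.53  0.51  1.88]
```

```bash
cat > s2.py <<'E'
from h import *
from rig import bot
iso=mw(.1945,0)
bot.move_ptp([*iso,.26],q(T0)); bot.movel([*iso,.135],force_limit=15)
print(bot.current_tcp_pos()); bot.close_gripper()
print(bot.current_gripper_width(),bot.current_contact_force())
for k in range(1,9): bot.move_ptp([*iso,.135],q(T0+np.radians(11.25*k)))
print(bot.current_contact_force(),bot.current_torque(),bot.current_gripper_width())
bot.ungrasp(); bot.movel([*iso,.26],vel=.25); 
import cv2
c=bot.capture("side"); cv2.imwrite("pics/side1.png",cv2.resize(c["image"][220:360,180:420,::-1],None,fx=3,fy=3))
print(bot.current_time_s())
E
python3 s2.py
```

```text
[ 0.50973593 -0.32688052  0.13584278]
0.01614520388784233 [ 4.82980272 -1.2621416  -3.00233151]
[ 5.21589683  2.06781093 -3.43729821] [ 0.37495918 -1.15625405 -0.0163008 ] 0.01578247133378246
9.8417
```

View pics/side1.png

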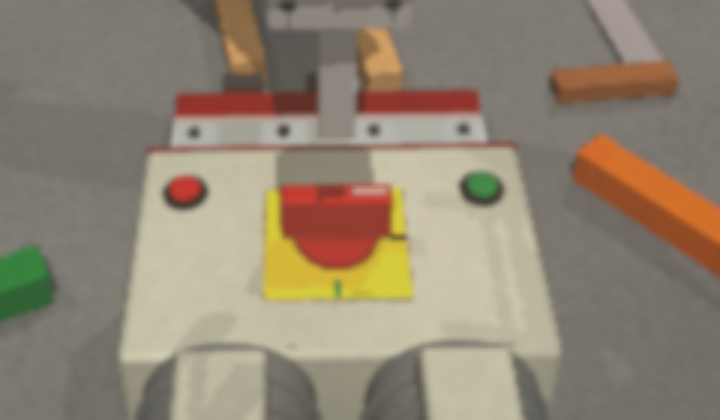

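Isolator is OFF: the stripe is at the black mark (right side at 370,190 in the crop). Blank C blocks the lower channel's exit, so I draw the middle burnt rail first.

```bash
cat >> h.py <<'E'
BIN=np.array([.4178,.3209]); 
def draw(bot,ych,s,bx,z=.040,gx=-.026):
    Q=q(T0); P=lambda x,y,z:[*mw(x,y),z]
    bot.move_ptp(P(gx,ych+s,.2),Q)
    print("down hit",bot.movel(P(gx,ych+s,z),force_limit=15))
    f0=np.array(bot.current_contact_force()); bot.close_gripper()
    rep=lambda: print("w",round(bot.current_gripper_width(),4),"F",np.round(np.array(bot.current_contact_force())-f0,1),"tcp",np.round(bot.current_tcp_pos(),4))
    rep(); bot.movel(P(gx,ych,z),vel=.03); bot.sleep(.2); rep()
    bot.movel(P(gx-.02,ych,z+.001),vel=.05); rep()
    bot.movel(P(gx-.112,ych,z+.001),vel=.1); rep()
    p=P(gx-.112,ych,.2); bot.movel(p,vel=.2); rep()
def drop(bot,bx,off):
    t=.01; p=[BIN[0]+bx,BIN[1]+off]
    bot.move_ptp([*p,.2],q(t)); print("w",bot.current_gripper_width()); bot.movel([*p,.078],vel=.12)
    bot.sleep(.2); print("w",bot.current_gripper_width()); bot.ungrasp(); bot.movel([*p,.2],vel=.25); bot.sleep(.2)
def snap(bot,n,name,box=None,k=1):
    im=bot.capture(n)["image"][:,:,::-1]
    if box: x,y,ww,hh=box; im=im[y:y+hh,x:x+ww]
    cv2.imwrite(f"pics/{name}.png",cv2.resize(im,None,fx=k,fy=k,interpolation=cv2.INTER_CUBIC)); print("t",bot.current_time_s())
E
python3 - <<'E'
from h import *
from rig import bot
draw(bot,0,.016,0)
snap(bot,"side","side2",(150,120,260,190),3)
E
```

```text
down hit False
w 0.0322 F [-18.1   1.8  16.9] tcp [ 0.5265 -0.1056  0.0392]
w 0.0318 F [ 5.2  1.5 -1.8] tcp [ 0.5228 -0.1055  0.0402]
w 0.0316 F [ 6.1 -0.5 -0.6] tcp [ 0.5236 -0.0867  0.0415]
w 0.0318 F [ 0.9 -1.5  0.3] tcp [0.5259 0.0049 0.041 ]
w 0.0317 F [ 0.7 -1.3 -0.3] tcp [0.5255 0.006  0.1991]
t 16.95
```

View pics/side2.png

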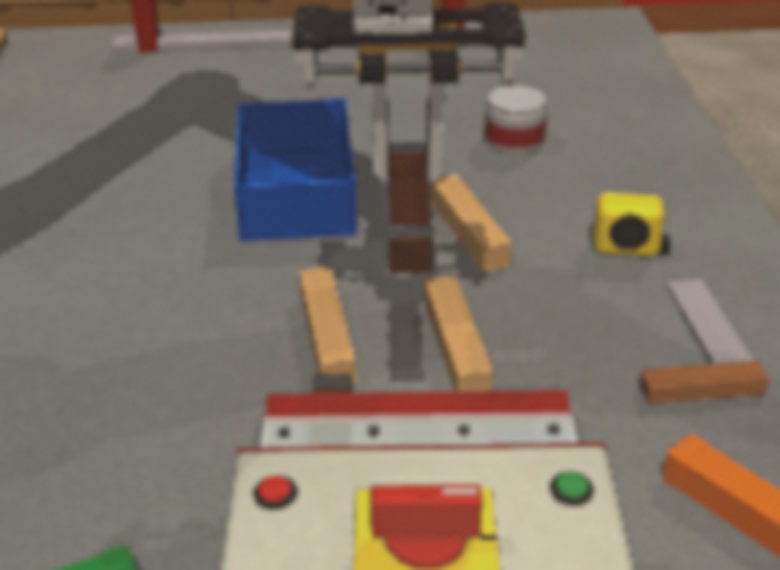

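The burnt rail is held straight above the bench at (410,210). Now drop it in the bin.

```bash
python3 - <<'E'
from h import *
from rig import bot
drop(bot,.027,.056)
bot.move_ptp([.45,.45,.3],q(.01))
snap(bot,"top","top3",(112,172,190,114),4)
E
```

```text
w 0.03183375001701803
w 0.03205469967152609
t 22.25
```

View pics/top3.png

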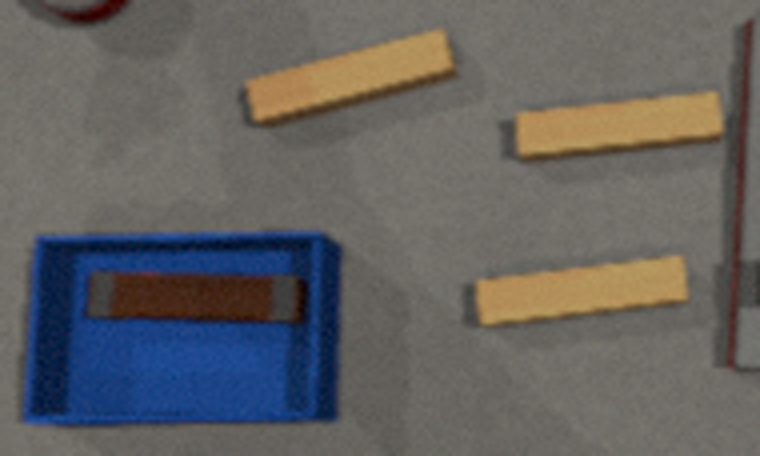

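```bash
sed -i 's/M=np.array(\[0.5193/M=np.array([0.5218/' h.py; cat >> h.py <<'E'
def blanks(bot):
    c=bot.capture("top")["image"]; hsv=cv2.cvtColor(c,cv2.COLOR_RGB2HSV)
    m=cv2.inRange(hsv,(10,85,115),(24,190,255)); out=[]
    for k in cv2.findContours(m,cv2.RETR_EXTERNAL,cv2.CHAIN_APPROX_NONE)[0]:
        (u,v),(a,b),_=cv2.minAreaRect(k)
        if cv2.contourArea(k)<300 or not 40<max(a,b)<65 or not 80<v<350: continue
        W=np.array([w(p[0],.032) for p in k]); C=W.mean(0); d=np.linalg.svd(W-C)[2][0]; d=-d*np.sign(d[1])
        out.append([*w((u,v),.032),np.arctan2(d[1],d[0]),max(a,b),min(a,b)])
    return np.round(out,4)
def pick(bot,b,g=.045):
    t=b[2]+np.pi/2; p=np.array(b[:2])-g*np.array([np.cos(b[2]),np.sin(b[2])])
    bot.move_ptp([*p,.15],q(t)); print("hit",bot.movel([*p,.008],force_limit=15)); bot.close_gripper()
    print("w",bot.current_gripper_width(),np.round(bot.current_tcp_pos(),4)); bot.movel([*p,.13],vel=.2)
def insert(bot,ych,g=.045,dy=0):
    Q=q(T0); P=lambda x,z:[*mw(x,ych+dy),z]; cx=lambda nose:nose-.075-g
    bot.move_ptp(P(cx(-.025),.13),Q); print("w",bot.current_gripper_width())
    bot.movel(P(cx(-.025),.0405),vel=.12); f0=np.array(bot.current_contact_force())
    hit=bot.movel(P(cx(.05),.0405),vel=.06,force_limit=20)
    print("ins hit",hit,"w",bot.current_gripper_width(),"F",np.round(np.array(bot.current_contact_force())-f0,1),"tcp",np.round(bot.current_tcp_pos(),4),"cmd",np.round(P(cx(.05),.04),4))
    return hit
def push(bot,ych,nose=.05):
    Q=q(T0); P=lambda x,z:[*mw(x,ych),z]; x0=nose-.15-.035
    bot.ungrasp(); p=bot.current_tcp_pos(); bot.movel([p[0],p[1],.14],vel=.25)
    bot.move_ptp(P(x0,.12),Q); bot.close_gripper(); bot.movel(P(x0,.042),vel=.2,force_limit=15)
    hit=bot.movel(P(-.042,.042),vel=.06,force_limit=15); p=np.array(bot.current_tcp_pos())
    c,s=np.cos(M[2]),np.sin(M[2]); print("push hit",hit,"local x",round(float(np.array([c,s])@(p[:2]-M[:2])),4),"F",np.round(bot.current_contact_force(),1))
    bot.movel(P(-.09,.042),vel=.1); bot.movel(P(-.09,.16),vel=.25); bot.ungrasp()
E
python3 - <<'E'
from h import *
from rig import bot
b=blanks(bot); print(b)
E
```

```text
[[ 4.48800e-01  4.49000e-02 -1.44280e+00  5.27148e+01  1.15352e+01]
 [ 5.71700e-01  1.99000e-02 -1.45570e+00  5.15573e+01  1.07825e+01]
 [ 6.07600e-01  2.19000e-01 -1.29410e+00  5.17130e+01  1.06887e+01]]
```

Detection matches the manual measurement within 2 mm. Now blank B goes into the +70 channel.

```bash
python3 - <<'E'
from h import *
from rig import bot
b=blanks(bot); pick(bot,b[1])
h=insert(bot,.07)
snap(bot,"side","side4",(180,150,180,140),4)
E
```

```text
hit False
w 0.031718960548454175 [0.5666 0.0648 0.008 ]
w 0.03209020268048655
ins hit False w 0.031660444824469614 F [-0.2 -1.4  0. ] tcp [ 0.5953 -0.065   0.0404] cmd [ 0.5953 -0.0657  0.04  ]
t 29.4833
```

View pics/side4.png

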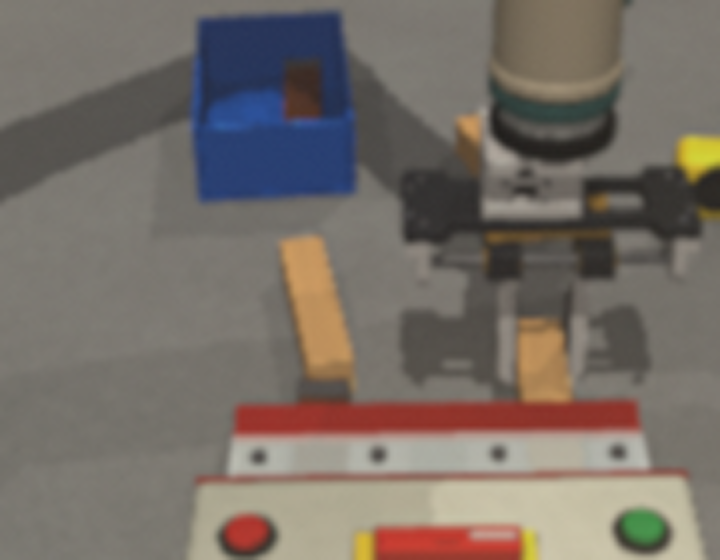

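Blank B is in the channel mouth with almost no side force. Push it home, then insert C in the middle channel.

```bash
python3 - <<'E'
from h import *
from rig import bot
push(bot,.07)
bot.move_ptp([.45,.42,.3],q(T0))
b=blanks(bot); print(b)
c=[x for x in b if x[0]<.53 and abs(x[1]-.045)<.08]
if c:
    pick(bot,c[0]); h=insert(bot,0)
    if not h and bot.current_gripper_width()>.03: push(bot,0)
bot.move_ptp([.45,.45,.3],q(T0))
snap(bot,"top","top5",(150,165,200,115),4)
E
```

```text
push hit True local x -0.0558 F [0.1 0.4 0.2]
[[ 4.49100e-01  4.51000e-02 -1.44480e+00  5.25811e+01  1.12775e+01]
 [ 6.07500e-01  2.18900e-01 -1.29470e+00  5.17465e+01  1.08121e+01]]
hit False
w 0.03181500021648284 [0.4435 0.0898 0.008 ]
w 0.031737932860406326
ins hit False w 0.031522439478743745 F [-0.3  0.6 -1. ] tcp [ 0.5254 -0.0615  0.0404] cmd [ 0.5254 -0.0621  0.04  ]
push hit True local x -0.056 F [0.3 0.6 0.1]
t 55.8
```

View pics/top5.png

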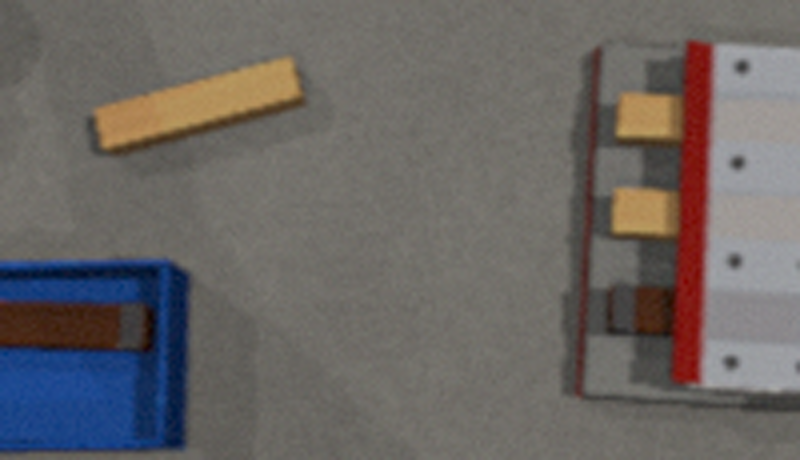

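Both blanks' tails line up with the burnt rail's tail (x≈615, 612 and 608 in the crop), so they are home. Now the second burnt rail.

```bash
python3 - <<'E'
from h import *
from rig import bot
draw(bot,-.07,-.015,0)
if bot.current_gripper_width()>.03: drop(bot,-.027,.056)
bot.move_ptp([.40,.52,.3],q(.01))
print(blanks(bot))
snap(bot,"top","top6",(112,165,238,120),3)
E
```

```text
down hit False
w 0.0321 F [17.9  1.4 -8.8] tcp [ 0.4472 -0.1018  0.0409]
w 0.032 F [-7.3  0.6 15. ] tcp [ 0.4485 -0.1018  0.0401]
w 0.032 F [-3.3  0.8 -0.5] tcp [ 0.4537 -0.0811  0.0407]
w 0.0318 F [ 0.4  0.3 -0.9] tcp [0.4592 0.0087 0.0411]
w 0.032 F [ 0.2 -0.6 -0.1] tcp [0.4582 0.0095 0.1992]
w 0.03171127650488813
w 0.03196083629334255
[[ 0.6073  0.219  -1.2935 51.7315 10.9305]]
t 68.9167
```

View pics/top6.png

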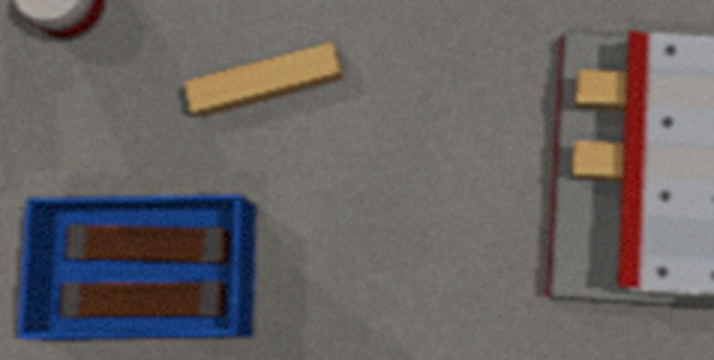

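Both burnt rails lie in the bin and A has not moved. Insert A in the last channel.

```bash
python3 - <<'E'
from h import *
from rig import bot
b=blanks(bot); pick(bot,b[0]); h=insert(bot,-.07,dy=-.001)
if not h and bot.current_gripper_width()>.03: push(bot,-.07)
bot.move_ptp([.45,.45,.3],q(T0))
snap(bot,"top","top7",(112,165,238,120),3)
E
```

```text
hit False
w 0.031850246146853126 [0.5948 0.2622 0.008 ]
w 0.0317167100175517
ins hit False w 0.03198012040192221 F [-0.1  0.2 -0.4] tcp [ 0.4545 -0.058   0.0404] cmd [ 0.4545 -0.0585  0.04  ]
push hit True local x -0.0563 F [0.1 1.3 0.6]
t 86.125
```

View pics/top7.png

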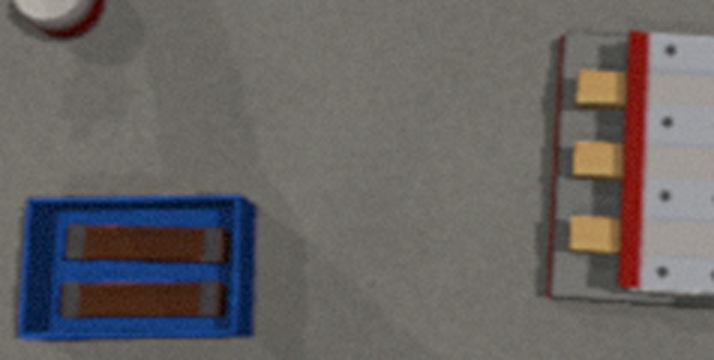

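All three tails are level, and the pushes all stopped at the same depth (-55.8, -56.0 and -56.3 mm). Turn the isolator back on.

```bash
python3 - <<'E'
from h import *
from rig import bot
iso=np.array([.5098,-.3270]); t1=T0+np.pi/2
bot.move_ptp([*iso,.3],q(t1)); print(bot.movel([*iso,.135],force_limit=15)); bot.close_gripper(); print(bot.current_gripper_width())
for k in range(1,9): bot.move_ptp([*iso,.135],q(t1-np.radians(11.25*k)))
print(bot.current_torque(),bot.current_gripper_width())
bot.ungrasp(); bot.movel([*iso,.3],vel=.25); bot.move_ptp([.45,.42,.3],q(T0)); bot.sleep(.3)
snap(bot,"top","top8",(240,160,200,120),4)
E
```

```text
False
0.015804060497013484
[ 1.63044673 -0.46677613 -0.17715268] 0.016074106552270293
t 98.5833
```

View pics/top8.png

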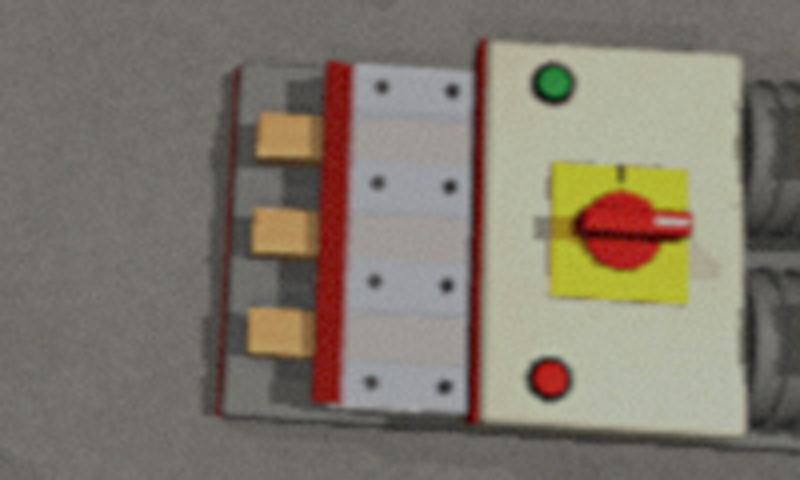

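The stripe points right (690,222), so the isolator is ON. All rails are home and the arm is clear, so I hand the job in.

```bash
python3 -c "
from rig import bot
print(bot.sign_off())"
```

```text
the job is handed in; nothing more can be done
None
```

I handed the job in at about 99 s; the call returned no verdict. In the last pictures both scorched rails are in the scrap bin, all three new rails are home, the isolator is back ON and the arm is clear.

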